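Put the optical posts away by length

ROBOT

A 6-joint arm with a two-finger parallel gripper is mounted at the origin on a cart in front of the work surface, level with it; the furniture and walls round the work are solid. World frame = base frame: x ahead of the robot, y to its left, z up, the work surface at z = 0. Lengths are in m, angles in rad, forces in N, time in s.
With the tool pointing down it reaches from about 0.325 to 0.85 m from the base axis. Payload 4.4 kg.
Tool frame: the origin (TCP) lies midway between the tips of the shut fingers; the grasp point (between the pads) lies 19 mm behind it; z points along the fingers, y is the line along which they close (so a half turn about z gives the same grasp; the last joint's range is limited). The gripper opens to 94 mm and grips with 3 to 60 N. Pads are 16 mm wide; open, the fingers measure 119 mm over their backs; the gripper's body (75 mm by 177 mm) begins 78 mm behind the grasp point.
Start: joints at [1.151, 0.207, 1.542, -0, 1.393, -0.15], TCP at [0.153, 0.554, 0.205] pointing down, gripper open.
Joint ranges: [-2.73, 2.73], [-0.86, 2.22], [0.23, 2.46], [-1.11, 4.25], [0.08, 2.63], [-2.82, 2.82]. Speed limits (rad/s): [2.79, 2.79, 3.14, 3.14, 3.14, 3.14].

INTERFACE

Orientations are given as [roll, pitch, yaw] about the fixed x, y, z axes, in that order (R = Rz(yaw) Ry(pitch) Rx(roll)).
In Python, from station import env gives the robot as it stands.
- The arm moves only by the tool jog_arm, never from a script. Its arguments are lists of equal length, an entry for each row: "hand": the opening, from 0 (shut) to 1 (fully open); "translation": the shift along the tool's x, y, z in cm, a list of three; "spin": the turn about the tool's z in degrees. A call has 1 to 20 rows; each row shifts and turns the commanded pose from where the row before left it, along the tool's axes as they then stand; what a row does not reach is not made up. A row lasts 1/8 s, in which the tool goes at most 62.5 mm and 10.7 degrees, less where a joint would pass 70% of its speed; a pose out of reach is approached as far as the arm can. A call is refused whole if a number of a shift passes 6.25 or a number of a turn 10.7, either way. A call with a gripper value outside its range is refused whole. The fingers move at their own pace and stop on an object; "force" is the grip in N (left out, the last holds). Time passes only in rows, so rows that do not move let the fingers close. It gives the time, the measured TCP pose, the force, the opening and the grip force at its end, in the units of the state.
- env.observe(): the state, without advancing time (a new reading comes with each control period).
- env.capture(name): name is "scene" or "side" or "wrist"; returns a dict with "image" (480x640x3 uint8, red, green, blue), "K" (3x3 intrinsics, pixels), "dist_coeffs" ([k1, k2, p1, p2, k3] as OpenCV has them; the pictures are not rectified), "world_from_camera" (4x4, takes a point from camera to world coordinates). Camera axes: x right, y down, z forward; pixel columns grow to the right and rows downward; lengths in m; the calibration is good to about 2 mm. A picture is of the moment at which its call begins. There is no depth.
- env.close_job(): hands the job in; it is judged then, once.
The state is a dict: "t": time; "joints": joint angles; "joint_vel": joint speeds; "joint_torque": joint torques, N m; "eef_pos": TCP position; "ee_rot": TCP orientation; "wrist_force": force on the tool from outside, world axes, zero at the start; "ft_torque": the same for the moment, N m; "finger_gap": finger opening in m; "grasp_force": force on a finger pad.
Only numpy, scipy, OpenCV 4.12 (cv2) and the standard library are available. Lean on these libraries where they do the work, as an engineer would, in place of code of your own. Each camera call takes 0.05 s, during which the arm holds its last target. There are 200 camera calls.

TASK

Put the three loose steel posts away by length: lay each one flat on the floor of the orange tray made for its length, the shortest post in the shortest tray, the middle one in the middle tray and the longest in the longest. Leave the marker pen and the battery where they lie.

Things in the scene. Friction and masses are not known exactly. Their poses are not given: they have to be found in the camera images.
- post_short: plain bright steel optical post, a round bar 13 mm in diameter and 51 mm long (the shortest of three), lying loose on the table, about 0.09 kg. Origin: the middle of its underside, on the table; y along its length, z up. Lying on the table it does not roll
- tray_short: bright orange shallow plastic tray, fixed to the table, open on top, for the 51 mm post. Outside 37 x 75 mm, inside 29 x 67 mm (x by y), which leaves 8 mm round the post. Floor 5 mm above the table; the 4 mm thick rim stands 10 mm above the table, 5 mm above the floor. Two flat screw heads in the floor. Origin: centre of its underside, at table height; y along its length, z up
- post_medium: plain bright steel optical post, a round bar 13 mm in diameter and 76 mm long (the middle one of three), lying loose on the table, about 0.09 kg. Origin: the middle of its underside, on the table; y along its length, z up. Lying on the table it does not roll
- tray_medium: bright orange shallow plastic tray, fixed to the table, open on top, for the 76 mm post. Outside 37 x 100 mm, inside 29 x 92 mm (x by y), which leaves 8 mm round the post. Floor 5 mm above the table; the 4 mm thick rim stands 10 mm above the table, 5 mm above the floor. Two flat screw heads in the floor. Origin: centre of its underside, at table height; y along its length, z up
- post_long: plain bright steel optical post, a round bar 13 mm in diameter and 101 mm long (the longest of three), lying loose on the table, about 0.09 kg. Origin: the middle of its underside, on the table; y along its length, z up. Lying on the table it does not roll
- tray_long: bright orange shallow plastic tray, fixed to the table, open on top, for the 101 mm post. Outside 37 x 125 mm, inside 29 x 117 mm (x by y), which leaves 8 mm round the post. Floor 5 mm above the table; the 4 mm thick rim stands 10 mm above the table, 5 mm above the floor. Two flat screw heads in the floor. Origin: centre of its underside, at table height; y along its length, z up
- marker_pen: white marker pen with a black cap, 130 mm long, 16 mm thick, lying on the table; not a post, stays where it is. Origin: middle of its underside; y along its length, z up
- aa_cell: green and black AA battery cell, 50 mm long, 15 mm thick, lying on the table; not a post, stays where it is. Origin: middle of its underside; y along its length, z up
Things that resemble listed ones, but are neither listed nor needed, are in the scene too. Leave any brown or purple look-alike of the post_short alone.

How it is judged:
At the end, for the whole second after the job is handed in: Each post lies in the tray of its own length, flat on the tray's floor (underside less than 1.8 mm above it, not on a rim), its middle within 11 mm of the tray's middle along each tray axis, at rest; marker pen and battery within 20 mm of where they started (x of post_short in the frame of tray_short between -0.011 and 0.011 m and y of post_short in the frame of tray_short between -0.011 and 0.011 m and z of post_short in the frame of tray_short between 0.002 and 0.0068 m and linear speed of each of post_short, post_medium, post_long below 0.01 m/s and x of post_medium in the frame of tray_medium between -0.011 and 0.011 m and y of post_medium in the frame of tray_medium between -0.011 and 0.011 m and z of post_medium in the frame of tray_medium between 0.002 and 0.0068 m and x of post_long in the frame of tray_long between -0.011 and 0.011 m and y of post_long in the frame of tray_long between -0.011 and 0.011 m and z of post_long in the frame of tray_long between 0.002 and 0.0068 m and distance of each of marker_pen, aa_cell from where it was at the start of the episode below 0.02 m); the robot touches nothing.
It fails at once if the marker pen or the battery is lifted or shoved away (distance of any of marker_pen, aa_cell from where it was at the start of the episode above 0.03 m).
It also fails if it takes over 93 s, if anything falls off the work surface, if the arm or the gripper's body presses on something with over 40 N, if the wrist force passes 120 N, or if a joint passes its speed limit or range.

## Working session

There is one attempt and no reset: what is moved stays moved. The work goes in short steps, Python scripts to look and compute and a tool call to move; the robot and the scene stay as the last step left them, time stands still between calls to the robot, and variables do not carry over. Pictures are saved under pics/ and viewed, at most 14 in all, crops included, and the job is handed in when it is done.

Besides the shell and the picture viewer there is one more tool, called by a JSON object that holds its "name" and its "arguments". jog_arm: Moves the arm, as the interface text tells. Its arguments: {"type":"object","properties":{"hand":{"type":"array","items":{"type":"number"}},"translation":{"type":"array","items":{"type":"array","items":{"type":"number"}}},"spin":{"type":"array","items":{"type":"number"}},"force":{"type":"number"}},"required":["hand","translation","spin"]}

```bash
mkdir -p pics; python3 - <<'E'
from station import env
import cv2,json
s=env.observe();print(s)
for n in("scene","side"):
    c=env.capture(n);cv2.imwrite(f"pics/{n}0.png",c["image"][:,:,::-1]);print(n,c["K"],c["dist_coeffs"],c["world_from_camera"])
E
```

```text
{'t': 0.0, 'joints': array([ 1.15047978e+00,  2.07391502e-01,  1.54291353e+00,  1.63499000e-05,
        1.39352075e+00, -1.50503203e-01]), 'joint_vel': array([ 1.17161175e-05,  1.96905442e-03,  4.43078846e-04,  4.60158061e-05,
       -1.32577987e-03, -1.64428209e-03]), 'joint_torque': array([-6.62081511e-04, -3.70869756e+01, -2.81418478e+01,  6.97562029e-02,
        3.59187496e-02, -1.98073799e-04]), 'eef_pos': array([0.1529458 , 0.55345954, 0.20432618]), 'ee_rot': array([-3.13938718e+00, -3.50730866e-04,  2.87177602e+00]), 'wrist_force': array([-0.14472393, -0.06769665, -0.33722832]), 'ft_torque': array([-0.01847781,  0.0145627 , -0.00670636]), 'grasp_force': 0.0, 'finger_gap': 0.09394804118364108}
scene [[516.24056619   0.         327.23202534]
 [  0.         516.24056619 245.24227502]
 [  0.           0.           1.        ]] [-0.05552226  0.          0.          0.          0.        ] [[ 0.61634818 -0.57784299  0.53498822  0.00216874]
 [-0.78728016 -0.46722444  0.40235713 -0.58731342]
 [ 0.01746032 -0.6691777  -0.74289726  0.83348054]
 [ 0.          0.          0.          1.        ]]
side [[586.07736478   0.         315.47421669]
 [  0.         586.07736478 243.24378582]
 [  0.           0.           1.        ]] [-0.14444627  0.          0.          0.          0.        ] [[ 0.9903024  -0.06239812  0.12412744  0.40429025]
 [-0.13877666 -0.40252658  0.90482782 -1.43066608]
 [-0.00649496 -0.91327916 -0.40728245  0.62399023]
 [ 0.          0.          0.          1.        ]]
```

View pics/scene0.png

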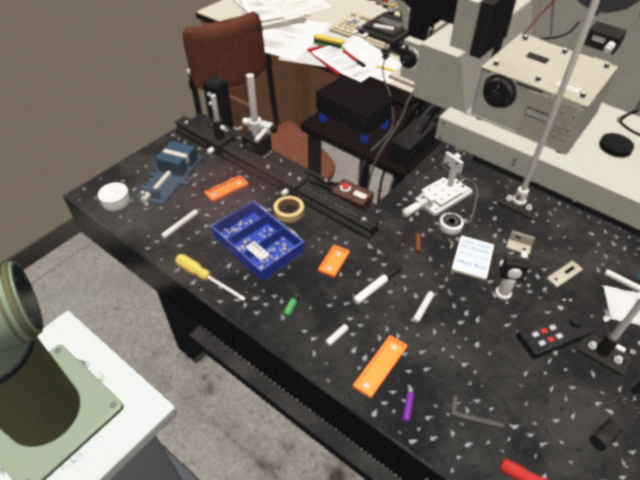

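View pics/side0.png

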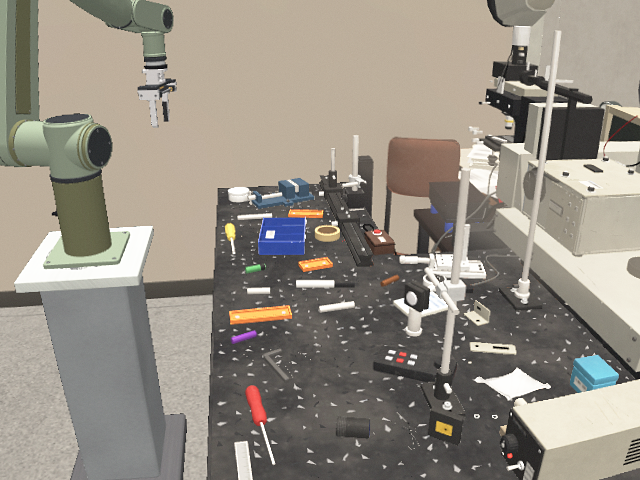

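Scene view: posts are at (180,222), (338,334) and (423,306). Trays are at (226,188), (334,261) and (380,365). The pen is at (375,287), the cell at (290,306), and the purple and brown look-alikes at (408,405) and (418,242). The side view shows the same layout. Next I'll measure from both views.

```bash
cat > h.py <<'E'
import cv2,numpy as np
def cast(c,px,z):
    u=cv2.undistortPoints(np.float64(px).reshape(-1,1,2),c["K"],np.float64(c["dist_coeffs"])).reshape(-1,2)
    T=c["world_from_camera"];d=np.c_[u,np.ones(len(u))]@T[:3,:3].T;o=T[:3,3]
    return (o+d*((z-o[2])/d[:,2])[:,None])[:,:2]
def rect(p):
    (cx,cy),(w,h),a=cv2.minAreaRect(np.float32(p*1000))
    if w>h: a-=90;w,h=h,w     # long axis direction = a+90
    return dict(c=(round(cx,1),round(cy,1)),w=round(w,1),L=round(h,1),ang=round((a+90)%180,1))
def masks(im):
    hsv=cv2.cvtColor(im,cv2.COLOR_RGB2HSV)
    return dict(orange=cv2.inRange(hsv,(5,150,120),(18,255,255)),grey=cv2.inRange(hsv,(0,0,125),(180,60,255)),green=cv2.inRange(hsv,(45,100,60),(80,255,255)))
def find(c,box=(0.15,0.9,-0.5,0.6),amin=60):
    out=[]
    for k,m in masks(c["image"]).items():
        for q in cv2.findContours(m,cv2.RETR_EXTERNAL,cv2.CHAIN_APPROX_NONE)[0]:
            if cv2.contourArea(q)<amin: continue
            p=cast(c,q.reshape(-1,2),.010 if k=="orange" else .0065); r=rect(p)
            x,y=r["c"]
            if box[0]*1e3<x<box[1]*1e3 and box[2]*1e3<y<box[3]*1e3 and r["L"]<150 and r["L"]>1.5*r["w"]:
                out.append((k,tuple(q.reshape(-1,2).mean(0).round().astype(int).tolist()),r))
    return out
E
python3 - <<'E'
from station import env
from h import *
for n in("scene","side"):
    c=env.capture(n);print(n)
    for r in find(c): print(*r)
    if n=="scene": cv2.imwrite("pics/crop1.png",cv2.resize(c["image"][180:420,150:450,::-1],(750,600),interpolation=cv2.INTER_CUBIC))
E
```

```text
scene
orange (380, 366) {'c': (428.6, -392.2), 'w': 41.2, 'L': 130.5, 'ang': 2.4}
orange (333, 261) {'c': (570.2, -177.3), 'w': 42.4, 'L': 83.3, 'ang': 12.6}
orange (226, 188) {'c': (590.1, 159.8), 'w': 46.0, 'L': 103.7, 'ang': 166.9}
grey (352, 474) {'c': (242.0, -465.4), 'w': 13.8, 'L': 34.7, 'ang': 93.1}
grey (337, 334) {'c': (433.5, -291.3), 'w': 15.7, 'L': 55.8, 'ang': 174.7}
grey (423, 306) {'c': (590.6, -384.7), 'w': 15.7, 'L': 84.8, 'ang': 6.5}
grey (504, 289) {'c': (732.5, -490.7), 'w': 35.2, 'L': 59.3, 'ang': 14.1}
grey (227, 288) {'c': (376.6, -51.2), 'w': 17.7, 'L': 97.7, 'ang': 93.1}
grey (370, 289) {'c': (561.7, -279.0), 'w': 26.9, 'L': 94.7, 'ang': 178.2}
grey (255, 250) {'c': (491.5, -28.2), 'w': 34.5, 'L': 76.5, 'ang': 96.8}
grey (179, 223) {'c': (444.5, 159.9), 'w': 19.2, 'L': 106.7, 'ang': 1.3}
grey (360, 194) {'c': (774.4, -99.0), 'w': 20.5, 'L': 34.4, 'ang': 93.1}
grey (145, 197) {'c': (449.0, 287.0), 'w': 22.1, 'L': 55.8, 'ang': 56.4}
grey (386, 185) {'c': (841.4, -128.7), 'w': 19.0, 'L': 90.5, 'ang': 24.7}
grey (161, 180) {'c': (513.0, 307.0), 'w': 19.0, 'L': 6
[... 217 characters left out ...]
L': 144.8, 'ang': 53.1}
green (290, 307) {'c': (424.6, -182.3), 'w': 13.7, 'L': 39.8, 'ang': 18.0}
side
orange (261, 314) {'c': (431.2, -399.8), 'w': 54.0, 'L': 125.3, 'ang': 2.7}
orange (305, 213) {'c': (592.3, 152.1), 'w': 63.4, 'L': 100.7, 'ang': 167.9}
grey (477, 313) {'c': (877.2, -459.1), 'w': 54.2, 'L': 95.5, 'ang': 47.8}
grey (339, 306) {'c': (593.1, -382.1), 'w': 39.0, 'L': 86.0, 'ang': 2.9}
grey (411, 298) {'c': (755.6, -373.0), 'w': 21.5, 'L': 57.1, 'ang': 74.1}
grey (256, 290) {'c': (428.0, -286.6), 'w': 32.3, 'L': 60.2, 'ang': 171.6}
grey (314, 284) {'c': (559.7, -282.6), 'w': 42.7, 'L': 86.2, 'ang': 171.4}
grey (255, 216) {'c': (444.7, 160.3), 'w': 40.4, 'L': 101.6, 'ang': 0.2}
```

View pics/crop1.png

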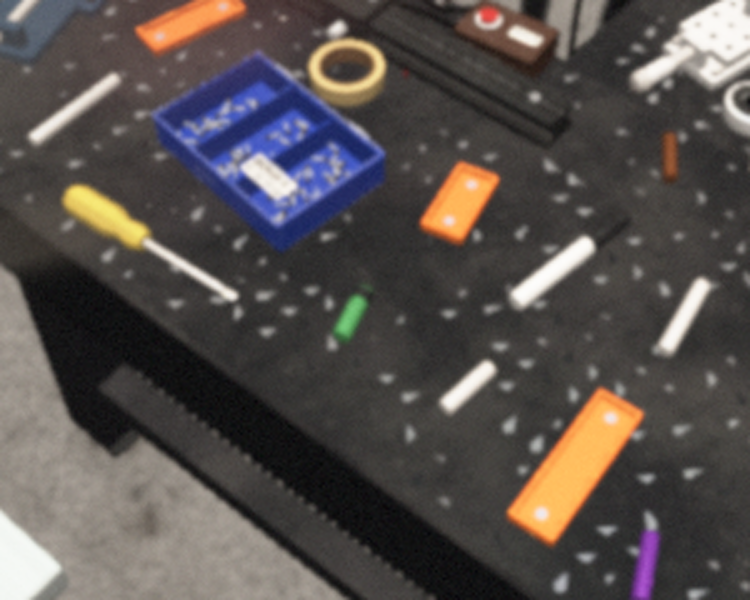

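The crop confirms it: three bare steel bars, each clear of the white pen with its black cap. Their cast lengths of about 56, 83 and 104 mm order them as short (338,334), medium (423,306) and long (180,222). The trays are short (334,261), medium (226,188) and long (380,365). The green cell and the brown and purple bars are excluded by colour. I'll start with the long post.

```bash
cat >> h.py <<'E'
def go(s,x,y,z,ang):
    """spin first, then shift in tool axes (cm)"""
    yaw=np.degrees(s["ee_rot"][2]); d=(ang-yaw+90)%180-90; a=np.radians(yaw+d)
    v=(np.array([x,y,z])-s["eef_pos"])*100
    print("spin %.1f"%-d,"shift x %.2f y %.2f z %.2f"%(v[0]*np.cos(a)+v[1]*np.sin(a),v[0]*np.sin(a)-v[1]*np.cos(a),-v[2]),"yaw->%.0f"%(yaw+d))
E
python3 -c "
from station import env;from h import *
go(env.observe(),.4445,.160,.2,180.7)"
```

```text
spin -16.2 shift x -28.66 y -39.73 z 0.47 yaw->181
```

{"name": "jog_arm", "arguments": {"hand": [0.5,0.5,0.5,0.5,0.5,0.5,0.5,0.5,0.5,0.5,0.5,0.5,0.5,0.5], "translation": [[0,0,0],[0,0,0],[-2.87,-3.97,0],[-2.87,-3.97,0],[-2.87,-3.97,0],[-2.87,-3.97,0],[-2.87,-3.97,0],[-2.87,-3.97,0],[-2.87,-3.97,0],[-2.87,-3.97,0],[-2.87,-3.97,0],[-2.87,-3.97,0],[0,0,0],[0,0,0]], "spin": [-8.1,-8.1,0,0,0,0,0,0,0,0,0,0,0,0], "force": 25}}

```text
t: 1.95
eef_pos: [0.4449, 0.1611, 0.2052]
ee_rot: [3.141, -0.001, -3.129]
wrist_force: [0.5, -0.1, -0.5]
finger_gap: 0.0472
grasp_force: 0.0
```

```bash
python3 - <<'E'
from station import env
from h import *
c=env.capture("wrist");s=env.observe();print(s["eef_pos"],s["ee_rot"],s["joints"][5],c["world_from_camera"])
for r in find(c,amin=300): print(*r)
cv2.imwrite("pics/w1.png",c["image"][:,:,::-1])
E
```

```text
[0.44467125 0.1615412  0.20517761] [ 3.14126825e+00 -9.01376597e-04 -3.12802025e+00] -1.4195614812389339 [[-1.32393306e-02  9.60473815e-01  2.78055338e-01  3.64072421e-01]
 [ 9.99912224e-01  1.25742576e-02  4.17515244e-03  1.59394176e-01]
 [ 5.13785154e-04  2.78086208e-01 -9.60555983e-01  3.83557082e-01]
 [ 0.00000000e+00  0.00000000e+00  0.00000000e+00  1.00000000e+00]]
orange (24, 306) {'c': (566.1, -153.4), 'w': 21.9, 'L': 76.4, 'ang': 23.9}
grey (605, 408) {'c': (691.8, 510.7), 'w': 33.7, 'L': 92.4, 'ang': 90.1}
grey (30, 411) {'c': (702.9, -180.6), 'w': 38.5, 'L': 90.2, 'ang': 93.4}
grey (624, 356) {'c': (615.9, 517.0), 'w': 32.6, 'L': 62.2, 'ang': 179.1}
grey (11, 356) {'c': (628.3, -185.2), 'w': 34.0, 'L': 67.5, 'ang': 166.1}
grey (484, 337) {'c': (595.1, 342.7), 'w': 16.6, 'L': 53.7, 'ang': 108.8}
grey (401, 327) {'c': (581.2, 254.2), 'w': 42.1, 'L': 149.0, 'ang': 15.3}
grey (236, 329) {'c': (583.2, 69.0), 'w': 46.1, 'L': 149.2, 'ang': 166.2}
grey (447, 262) {'c': (506.8, 296.5), 'w': 22.3, 'L': 76.6, 'ang': 21.7}
grey (318, 199) {'c': (444.6, 161.9), 'w': 16.7, 'L': 102.6, 'ang': 0.5}
grey (88, 131) {'c': (378.5, -58.0), 'w': 12.2, 'L': 95.1, 'ang': 89.8}
```

View pics/w1.png

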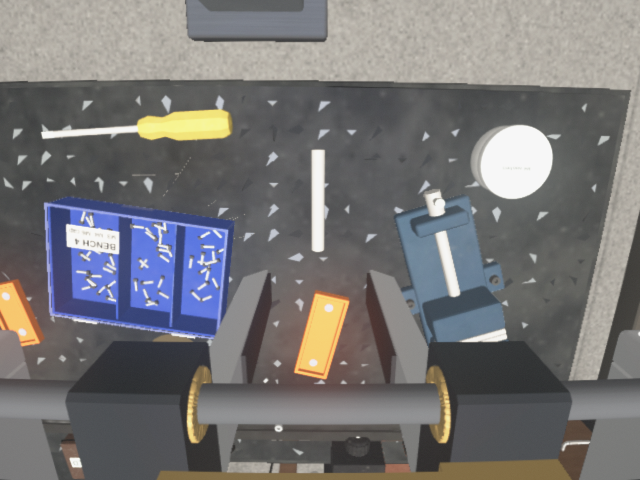

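The wrist view shows the long post at (318,199), which casts to (0.4446, 0.1619) with a length of 102.6 mm. The medium tray is at (322,335).

```bash
python3 - <<'E'
from station import env
from h import *
go(env.observe(),.4446,.1619,.004,180.5)
c=env.capture("wrist");h=cv2.cvtColor(c["image"],cv2.COLOR_RGB2HSV);print(h[335,315:330:4])
E
```

```text
spin 0.3 shift x 0.01 y 0.04 z 20.12 yaw->-180
[[ 21 135 247]
 [ 21 134 247]
 [ 21 135 247]
 [ 21 134 247]]
```

{"name": "jog_arm", "arguments": {"hand": [0.5,0.5,0.5,0.5,0.5,0.5,0.5,0,0,0,0,0], "translation": [[0,0,5],[0,0,5],[0,0,5],[0,0,3],[0,0,2.1],[0,0,0],[0,0,0],[0,0,0],[0,0,0],[0,0,0],[0,0,0],[0,0,0]], "spin": [0.3,0,0,0,0,0,0,0,0,0,0,0]}}

```text
t: 3.55
eef_pos: [0.4456, 0.1609, 0.0047]
ee_rot: [-3.142, 0.0, -3.134]
wrist_force: [-1.2, 0.6, 2.5]
finger_gap: 0.0125
grasp_force: 25.0
```

```bash
sed -i 's/(5,150,120),(18,255,255)/(5,110,120),(24,255,255)/' h.py; python3 - <<'E'
from station import env
from h import *
go(env.observe(),.4295,-.395,.17,182.5)
E
```

```text
spin -2.1 shift x 4.03 y -55.47 z -16.53 yaw->-178
```

{"name": "jog_arm", "arguments": {"hand": [0,0,0,0,0,0,0,0,0,0,0,0,0,0,0,0,0,0,0], "translation": [[0,0,-3],[0,0,-4.5],[0,0,-4.5],[0,0,-4.5],[0.3,-4,0],[0.3,-4,0],[0.3,-4,0],[0.3,-4,0],[0.3,-4,0],[0.3,-4,0],[0.3,-4,0],[0.3,-4,0],[0.3,-4,0],[0.3,-4,0],[0.3,-4,0],[0.3,-4,0],[0.3,-4,0],[0.1,-3.5,0],[0,0,0]], "spin": [-2.1,0,0,0,0,0,0,0,0,0,0,0,0,0,0,0,0,0,0]}}

```text
t: 5.92
eef_pos: [0.4294, -0.3973, 0.1688]
ee_rot: [3.141, -0.0, -3.1]
wrist_force: [-0.1, 0.3, -1.4]
finger_gap: 0.0124
grasp_force: 25.0
```

```bash
python3 - <<'E'
from station import env
from h import *
c=env.capture("wrist");s=env.observe();print(s["eef_pos"],s["ee_rot"],s["joints"][5])
for r in find(c,amin=300): print(*r)
cv2.imwrite("pics/w2.png",c["image"][:,:,::-1])
E
```

```text
[ 0.42948258 -0.3955606   0.16861859] [ 3.13992635e+00 -7.27089290e-04 -3.09900718e+00] -2.506199569666874
orange (417, 472) {'c': (720.5, -270.2), 'w': 23.9, 'L': 127.3, 'ang': 91.0}
orange (531, 352) {'c': (566.5, -178.7), 'w': 41.5, 'L': 72.8, 'ang': 12.7}
grey (627, 354) {'c': (567.1, -76.4), 'w': 34.0, 'L': 68.5, 'ang': 17.2}
grey (437, 322) {'c': (535.7, -278.6), 'w': 27.1, 'L': 44.3, 'ang': 171.9}
grey (438, 219) {'c': (433.1, -290.6), 'w': 14.8, 'L': 53.1, 'ang': 175.0}
```

View pics/w2.png

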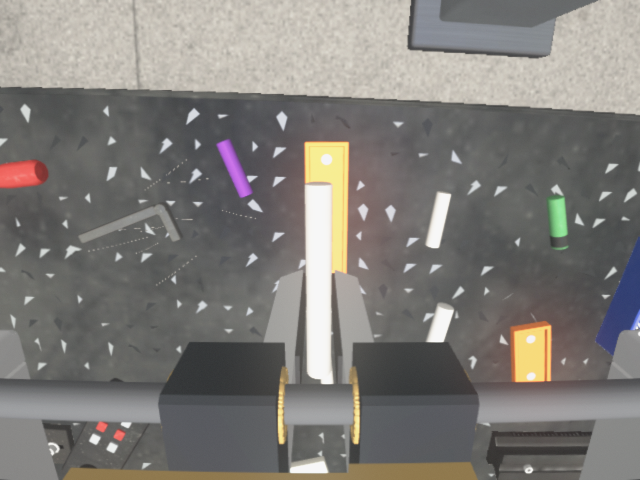

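The held post is at (318,280), straight between the fingers. The long tray's corners are at about (305,142), (349,142) and (347,272). The short post is at (438,219) and the short tray at (531,352).

```bash
python3 - <<'E'
from station import env
from h import *
c=env.capture("wrist");s=env.observe()
m=masks(c["image"])["orange"];q=max([q for q in cv2.findContours(m,cv2.RETR_EXTERNAL,cv2.CHAIN_APPROX_NONE)[0] if abs(q[:,0,0].mean()-330)<40 and q[:,0,1].min()<250],key=len).reshape(-1,2)
p=cast(c,q,.010);print(rect(p),q.min(0),q.max(0))
# right edge & left edge rows 170..260 / 150..180, top and bottom ends
R=[(r,np.where(m[r,300:360])[0].max()+300) for r in range(150,266,10)]
L=[(r,np.where(m[r,290:340])[0].min()+290) for r in range(145,266,10)]
print("R",cast(c,[(b,a) for a,b in R],.01).round(4).tolist());print("L",cast(c,[(b,a) for a,b in L],.01).round(4).tolist())
print("ends",p[:,0].min(),p[:,0].max()); print(m[:,340:346].nonzero()[0].min(),m[:400,340:346].nonzero()[0].max())
# held post at z of its axis
g=masks(c["image"])["grey"][180:260]
l=[(np.where(g[r,300:345])[0][[0,-1]]+300).tolist() for r in (190-180,220-180,250-180)];print(l)
print(cast(c,[(np.mean(v),r) for v,r in zip(l,(190,220,250))],.1686+.0025))
top=np.where(masks(c["image"])["grey"][100:300,319])[0].min()+100;print(top,cast(c,[(319,top)],.171))
go(s,.4295,-.395,.012,182.5)
E
```

```text
{'c': (426.4, -391.2), 'w': 37.7, 'L': 116.9, 'ang': 2.6} [302 141] [346 271]
R [[0.3747, -0.3748], [0.3831, -0.3752], [0.3916, -0.3746], [0.4001, -0.3741], [0.4088, -0.3736], [0.4176, -0.373], [0.4266, -0.3725], [0.4356, -0.3719], [0.4448, -0.3722], [0.4542, -0.3717], [0.4636, -0.3711], [0.4732, -0.3705]]
L [[0.3722, -0.412], [0.3805, -0.4117], [0.3889, -0.4115], [0.3974, -0.4112], [0.4061, -0.4109], [0.4148, -0.4106], [0.4237, -0.4095], [0.4327, -0.4092], [0.4418, -0.4089], [0.451, -0.4086], [0.4604, -0.4082], [0.47, -0.4079], [0.4796, -0.4067]]
ends 0.36736627444334613 0.4840022060146484
141 271
[[301, 331], [300, 331], [300, 331]]
[[ 0.38064311 -0.39927231]
 [ 0.39463872 -0.39891604]
 [ 0.40924219 -0.39830929]]
156 [[ 0.36541419 -0.39858626]]
spin 0.0 shift x 0.01 y -0.04 z 15.66 yaw->-178
```

{"name": "jog_arm", "arguments": {"hand": [0,0,0,0,0,0,0.35,0.35,0.35,0.35], "translation": [[0,0.45,0],[0,0,5],[0,0,5],[0,0,3.7],[0,0,2],[0,0,0],[0,0,0],[0,0,0],[0,0,-1],[0,0,-2]], "spin": [0,0,0,0,0,0,0,0,0,0]}}

```text
t: 7.28
eef_pos: [0.4295, -0.3905, 0.0433]
ee_rot: [3.141, -0.001, -3.097]
wrist_force: [-1.0, 0.0, -0.3]
finger_gap: 0.033
grasp_force: 0.0
```

```bash
python3 - <<'E'
from station import env
from h import *
go(env.observe(),.4331,-.2906,.17,175)
E
```

```text
spin 7.5 shift x 0.52 y 9.98 z -12.67 yaw->-185
```

{"name": "jog_arm", "arguments": {"hand": [0.4,0.4,0.4,0.4,0.4,0.4,0.4,0.4], "translation": [[0,0,-4.2],[0,0,-4.2],[0,0,-4.2],[0,0,0],[0.2,4,0],[0.2,4,0],[0.1,2,0],[0,0,0]], "spin": [0,0,0,7.5,0,0,0,0]}}

```text
t: 8.28
eef_pos: [0.4339, -0.2903, 0.1696]
ee_rot: [-3.14, 0.001, 3.057]
wrist_force: [-0.2, -0.8, 0.6]
finger_gap: 0.0378
grasp_force: 0.0
```

```bash
python3 - <<'E'
from station import env
from h import *
c=env.capture("wrist");s=env.observe();print(s["eef_pos"],s["ee_rot"],s["joints"][5])
for r in find(c,amin=300): print(*r)
go(s,.4331,-.2906,.004,175)
cv2.imwrite("pics/w3.png",c["image"][:,:,::-1])
E
```

```text
[ 0.43393921 -0.29133079  0.16944879] [-3.13966484e+00  1.32477754e-03  3.05593636e+00] -2.2414230472544343
orange (178, 476) {'c': (724.7, -476.5), 'w': 12.3, 'L': 105.3, 'ang': 87.2}
orange (219, 402) {'c': (632.8, -410.8), 'w': 16.9, 'L': 95.8, 'ang': 167.4}
orange (417, 404) {'c': (649.2, -206.2), 'w': 16.2, 'L': 96.9, 'ang': 3.0}
orange (196, 227) {'c': (431.1, -391.8), 'w': 30.7, 'L': 118.7, 'ang': 3.6}
orange (206, 212) {'c': (430.7, -390.0), 'w': 39.7, 'L': 125.4, 'ang': 2.7}
grey (341, 334) {'c': (561.4, -278.6), 'w': 26.4, 'L': 93.9, 'ang': 176.5}
grey (386, 325) {'c': (557.3, -231.3), 'w': 37.5, 'L': 132.4, 'ang': 6.6}
grey (605, 244) {'c': (483.7, -30.1), 'w': 40.3, 'L': 86.5, 'ang': 84.1}
grey (318, 209) {'c': (432.8, -293.1), 'w': 17.9, 'L': 52.9, 'ang': 175.5}
grey (204, 214) {'c': (430.5, -393.2), 'w': 13.1, 'L': 103.6, 'ang': 2.4}
grey (587, 126) {'c': (377.4, -53.2), 'w': 13.3, 'L': 91.4, 'ang': 90.9}
spin 0.1 shift x 0.09 y 0.07 z 16.54 yaw->175
```

View pics/w3.png

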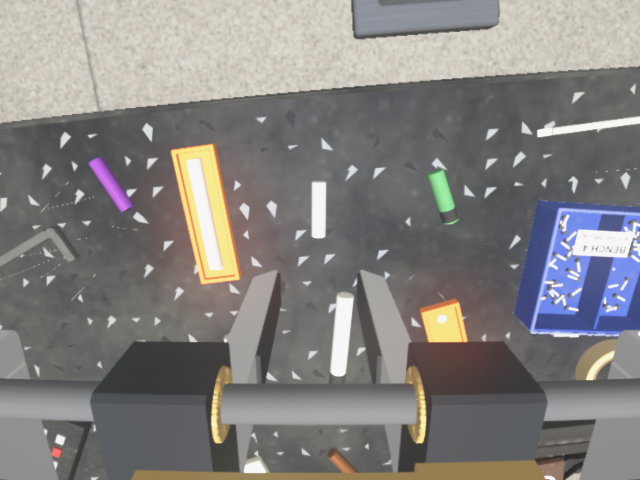

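The long post lies in its tray at (204,214), inside the rim. The short post is at (318,209), which casts to (0.433, -0.292).

{"name": "jog_arm", "arguments": {"hand": [0.4,0.4,0.4,0.4,0.4,0.4,0,0,0,0,0,0,0,0,0], "translation": [[0.1,0,0],[0,0,5],[0,0,5],[0,0,4],[0,0,2.55],[0,0,0],[0,0,0],[0,0,0],[0,0,0],[0,0,0],[0,0,-3],[0,0,-4.5],[0,0,-4.5],[0,0,-4.5],[0,0,0]], "spin": [0,0,0,0,0,0,0,0,0,0,0,0,0,0,0]}}

```text
t: 10.2
eef_pos: [0.4349, -0.2928, 0.1723]
ee_rot: [-3.136, 0.007, 3.055]
wrist_force: [-0.1, 0.2, -1.3]
finger_gap: 0.0122
grasp_force: 25.0
```

```bash
python3 - <<'E'
from station import env
from h import *
go(env.observe(),.4685,-.1775,.17,192.6)
E
```

```text
spin -17.5 shift x -5.79 y 10.52 z 0.23 yaw->193
```

```bash
python3 - <<'E'
from station import env
from h import *
go(env.observe(),.5685,-.1775,.17,192.6)
E
```

```text
spin -17.5 shift x -15.55 y 8.34 z 0.23 yaw->193
```

{"name": "jog_arm", "arguments": {"hand": [0,0,0,0,0,0,0,0], "translation": [[0,0,0],[0,0,0],[-4,2.1,0],[-4,2.1,0],[-4,2.1,0],[-3.55,2.04,0],[0,0,0],[0,0,0]], "spin": [-8.8,-8.7,0,0,0,0,0,0]}}

```text
t: 11.2
eef_pos: [0.5648, -0.1752, 0.166]
ee_rot: [3.14, -0.003, -2.922]
wrist_force: [-1.1, -1.0, -0.8]
finger_gap: 0.0125
grasp_force: 25.0
```

```bash
python3 - <<'E'
from station import env
from h import *
c=env.capture("wrist");s=env.observe();print(s["eef_pos"],s["ee_rot"],s["joints"][5])
m=masks(c["image"])["orange"]; 
for q in cv2.findContours(m,cv2.RETR_EXTERNAL,cv2.CHAIN_APPROX_NONE)[0]:
    if cv2.contourArea(q)>300: print(q.reshape(-1,2).mean(0),rect(cast(c,q.reshape(-1,2),.01)))
for r in range(160,290,10):
    i=np.where(m[r,270:380])[0]
    if len(i): print(r,i[[0,-1]]+270,cast(c,[(i[0]+270,r),(i[-1]+270,r)],.01).round(4).tolist())
cv2.imwrite("pics/w4.png",c["image"][:,:,::-1])
E
```

```text
[ 0.56474685 -0.17564619  0.1664461 ] [ 3.14024348e+00 -2.54368714e-03 -2.92325153e+00] -2.236514144376328
[530.25471698 461.2672956 ] {'c': (791.7, 115.2), 'w': 46.3, 'L': 85.9, 'ang': 99.6}
[624.24324324 321.81081081] {'c': (605.4, 147.4), 'w': 30.3, 'L': 68.2, 'ang': 166.9}
[316.6271777  223.19512195] {'c': (573.4, -175.3), 'w': 37.9, 'L': 75.4, 'ang': 12.6}
[86.         37.94262295] {'c': (463.8, -387.0), 'w': 41.5, 'L': 60.3, 'ang': 2.9}
180 [296 337] [[0.5404, -0.2005], [0.5328, -0.1663]]
190 [295 338] [[0.549, -0.1995], [0.541, -0.1635]]
200 [295 338] [[0.5576, -0.1978], [0.5495, -0.1615]]
210 [295 338] [[0.5663, -0.196], [0.5581, -0.1594]]
220 [295 338] [[0.5751, -0.1941], [0.5669, -0.1573]]
230 [295 337] [[0.584, -0.1923], [0.5759, -0.1561]]
240 [296 337] [[0.5929, -0.1896], [0.5849, -0.154]]
250 [296 337] [[0.6021, -0.1876], [0.5941, -0.1518]]
260 [296 337] [[0.6114, -0.1857], [0.6034, -0.1496]]
```

View pics/w4.png

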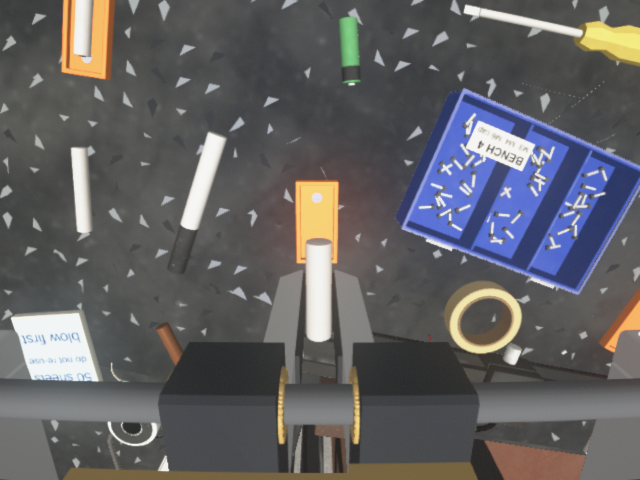

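The short tray is fully visible at (317,223), with its centre at (0.573, -0.175) and angle 12.6°. The held post is at (318,290) and the medium post at (81,190).

```bash
python3 - <<'E'
from station import env
from h import *
s=env.observe();print(s["eef_pos"])
go(s,.573,-.175,.0125,192.6)
E
```

```text
[ 0.56474685 -0.17564619  0.1664461 ]
spin -0.1 shift x -0.82 y -0.12 z 15.39 yaw->-167
```

{"name": "jog_arm", "arguments": {"hand": [0,0,0,0,0], "translation": [[-0.8,-0.1,0],[0,0,5],[0,0,5],[0,0,0],[0,0,0]], "spin": [0,0,0,0,0]}}

```text
t: 11.88
eef_pos: [0.5754, -0.1758, 0.0697]
ee_rot: [-3.14, 0.002, -2.923]
wrist_force: [1.0, 0.6, -0.2]
finger_gap: 0.0125
grasp_force: 25.0
```

```bash
python3 - <<'E'
from station import env
from h import *
s=env.observe();print(s["eef_pos"])
go(s,.573,-.175,.0125,192.6)
E
```

```text
[ 0.57542914 -0.17577133  0.06968204]
spin -0.1 shift x 0.22 y 0.13 z 5.72 yaw->-167
```

{"name": "jog_arm", "arguments": {"hand": [0,0,0,0,0.35,0.35,0.35,0.35,0.35,0.35,0.35], "translation": [[0.2,0.1,3],[0,0,2.6],[0,0,0],[0,0,0],[0,0,0],[0,0,0],[0,0,-1],[0,0,-4],[0,0,-5],[0,0,-5],[0,0,0]], "spin": [0,0,0,0,0,0,0,0,0,0,0]}}

```text
t: 13.25
eef_pos: [0.576, -0.1759, 0.1689]
ee_rot: [-3.134, 0.01, -2.922]
wrist_force: [-0.1, 0.0, -0.0]
finger_gap: 0.0333
grasp_force: 0.0
```

```bash
python3 - <<'E'
from station import env
from h import *
c=env.capture("wrist");s=env.observe();print(s["eef_pos"])
for r in find(c,amin=300): print(*r)
go(s,.592,-.384,.17,185)
cv2.imwrite("pics/w5.png",c["image"][:,:,::-1])
E
```

```text
[ 0.57394601 -0.17498616  0.16557757]
orange (408, 409) {'c': (764.8, -40.3), 'w': 12.8, 'L': 91.2, 'ang': 16.6}
orange (229, 413) {'c': (806.0, -221.3), 'w': 12.9, 'L': 90.6, 'ang': 8.0}
orange (628, 315) {'c': (610.5, 147.7), 'w': 33.3, 'L': 57.2, 'ang': 167.0}
orange (322, 205) {'c': (573.0, -175.1), 'w': 37.8, 'L': 75.6, 'ang': 12.6}
grey (375, 450) {'c': (828.0, -56.0), 'w': 16.0, 'L': 67.6, 'ang': 17.1}
grey (584, 412) {'c': (735.1, 157.7), 'w': 32.2, 'L': 123.2, 'ang': 103.0}
grey (52, 409) {'c': (858.9, -417.0), 'w': 29.5, 'L': 124.0, 'ang': 103.3}
grey (630, 343) {'c': (642.2, 161.5), 'w': 22.2, 'L': 43.9, 'ang': 27.6}
grey (256, 326) {'c': (706.1, -216.9), 'w': 33.2, 'L': 131.4, 'ang': 178.6}
grey (378, 322) {'c': (677.3, -92.2), 'w': 31.8, 'L': 133.8, 'ang': 30.3}
grey (321, 208) {'c': (574.3, -175.7), 'w': 10.8, 'L': 54.6, 'ang': 12.7}
grey (88, 174) {'c': (593.3, -382.8), 'w': 20.4, 'L': 86.6, 'ang': 3.2}
grey (208, 164) {'c': (560.2, -281.2), 'w': 20.4, 'L': 88.8, 'ang': 171.6}
grey (514, 141) {'c': (481.9, -29.7), 'w': 43.3, 'L': 88.5, 'ang': 85.1}
grey (545, 7) {'c': (377.4, -38.1), 'w': 13.2, 'L': 76.2, 'ang': 103.4}
grey (89, 22) {'c': (465.6, -391.7), 'w': 14.2, 'L': 34.3, 'ang': 5.2}
spin 7.5 shift x 0.02 y -20.98 z -0.44 yaw->-175
```

View pics/w5.png

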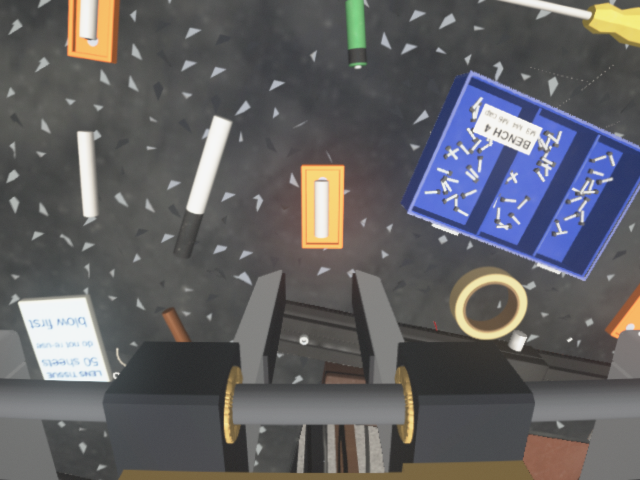

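The short post lies in its tray at (321,208), about 1.5 mm off centre. The medium post is at (88,174), near (0.593, -0.383).

{"name": "jog_arm", "arguments": {"hand": [0.4,0.4,0.4,0.4,0.4,0.4,0.4,0.4,0.4], "translation": [[0,0,0],[0,-4,0],[0,-4,0],[0,-4,0],[0,-4,0],[0,-4,0],[0,-1,0],[0,0,0],[0,0,0]], "spin": [7.5,0,0,0,0,0,0,0,0]}}

```text
t: 14.42
eef_pos: [0.5904, -0.3815, 0.1613]
ee_rot: [3.14, -0.001, -3.052]
wrist_force: [0.2, -0.7, 0.0]
finger_gap: 0.0377
grasp_force: 0.0
```

```bash
python3 - <<'E'
from station import env
from h import *
c=env.capture("wrist");s=env.observe();print(s["eef_pos"],s["ee_rot"][2])
for r in find(c,amin=300):
    if r[0]=="grey" and 65<r[2]["L"]<95: print(*r)
    if r[0]=="grey" and 65<r[2]["L"]<95 and abs(r[2]["c"][0]-592)<15 and abs(r[2]["c"][1]+384)<15: go(s,r[2]["c"][0]/1e3,r[2]["c"][1]/1e3+.001,.004,r[2]["ang"])
cv2.imwrite("pics/w6.png",c["image"][:,:,::-1])
E
```

```text
[ 0.59054312 -0.38154848  0.16164422] -3.0520406535335542
grey (546, 461) {'c': (849.6, -104.5), 'w': 11.1, 'L': 67.7, 'ang': 36.9}
grey (315, 214) {'c': (594.7, -384.2), 'w': 16.9, 'L': 88.4, 'ang': 4.1}
spin 1.0 shift x -0.40 y -0.19 z 15.76 yaw->-176
grey (441, 185) {'c': (559.8, -282.6), 'w': 26.0, 'L': 88.7, 'ang': 171.8}
```

View pics/w6.png

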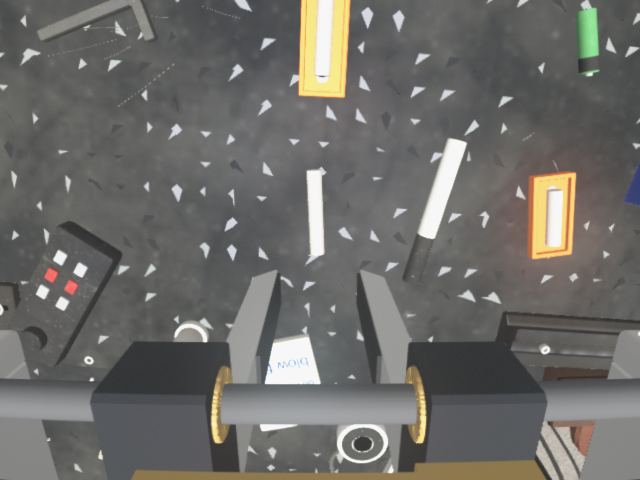

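```bash
python3 - <<'E'
from station import env
from h import *
c=env.capture("wrist")
cv2.imwrite("pics/w7.png",cv2.resize(c["image"][150:280,270:370,::-1],None,fx=4.5,fy=4.5,interpolation=cv2.INTER_CUBIC))
h=cv2.cvtColor(c["image"],cv2.COLOR_RGB2HSV)[:,:,2]
print(h[164:176,314],h[244:266,316],h[244:266,319]);print(cast(c,[(314,170),(316,250),(316,253),(316,256)],.0065))
E
```

```text
[105 104 102 102 116 169 228 247 247 247 247 247] [247 247 247 247 247 247 247 247 247 247 247 236 220 168 122 112 112 113
 115 117 117 119] [247 247 247 247 247 247 247 247 247 247 247 162 118 111 112 115 118 122
 127 131 127 122]
[[ 0.55363966 -0.38891897]
 [ 0.62457075 -0.38090507]
 [ 0.62740069 -0.38065317]
 [ 0.63024375 -0.38040012]]
```

View pics/w7.png

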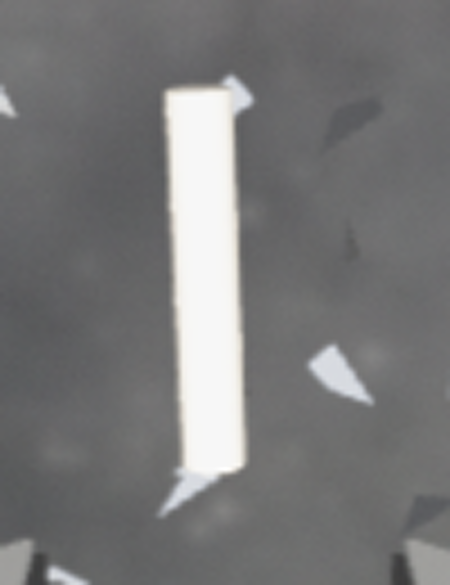

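The enlarged crop shows the medium post from pixel (314,170) to (317,254), with stone chips touching both ends. Its centre is (0.5915, -0.384) and its angle about 6°.

{"name": "jog_arm", "arguments": {"hand": [0.4,0.4,0.4,0.4,0.4,0.4,0,0,0,0,0,0,0,0,0], "translation": [[-0.1,-0.2,0],[0,0,5],[0,0,5],[0,0,4],[0,0,1.7],[0,0,0],[0,0,0],[0,0,0],[0,0,0],[0,0,0],[0,0,-3],[0,0,-4.5],[0,0,-4.5],[0,0,-4.5],[0,0,0]], "spin": [-1.2,0,0,0,0,0,0,0,0,0,0,0,0,0,0]}}

```text
t: 16.4
eef_pos: [0.5942, -0.3876, 0.1757]
ee_rot: [-3.134, 0.007, -3.033]
wrist_force: [0.4, -0.7, -1.5]
finger_gap: 0.0122
grasp_force: 25.0
```

```bash
python3 - <<'E'
from station import env
from h import *
go(env.observe(),.591,.158,.17,167)
E
```

```text
spin 19.2 shift x 12.58 y 53.09 z 0.57 yaw->-193
```

{"name": "jog_arm", "arguments": {"hand": [0,0,0,0,0,0,0,0,0,0,0,0,0,0,0,0,0,0], "translation": [[0,0,0],[0,0,0],[0.9,3.8,0],[0.9,3.8,0],[0.9,3.8,0],[0.9,3.8,0],[0.9,3.8,0],[0.9,3.8,0],[0.9,3.8,0],[0.9,3.8,0],[0.9,3.8,0],[0.9,3.8,0],[0.9,3.8,0],[0.9,3.8,0],[0.9,3.8,0],[0.9,3.8,0],[0,0,0],[0,0,0]], "spin": [9.6,9.6,0,0,0,0,0,0,0,0,0,0,0,0,0,0,0,0]}}

```text
t: 18.65
eef_pos: [0.5871, 0.1608, 0.1681]
ee_rot: [-3.14, -0.003, 2.916]
wrist_force: [0.9, -0.2, -1.3]
finger_gap: 0.0125
grasp_force: 25.0
```

```bash
python3 - <<'E'
from station import env
from h import *
c=env.capture("wrist");s=env.observe();print(s["eef_pos"],s["ee_rot"][2])
m=masks(c["image"])["orange"]; 
for q in cv2.findContours(m,cv2.RETR_EXTERNAL,cv2.CHAIN_APPROX_NONE)[0]:
    q=q.reshape(-1,2)
    if cv2.contourArea(q)>300 and abs(q[:,0].mean()-320)<60: print(q.mean(0),q.min(0),q.max(0),rect(cast(c,q,.01)))
cv2.imwrite("pics/w8.png",c["image"][:,:,::-1])
E
```

```text
[0.58743408 0.16039137 0.16850237] 2.914759089776294
[272.43218391 474.47471264] [ 64 463] [475 479] {'c': (864.4, 37.0), 'w': 25.9, 'L': 468.7, 'ang': 77.9}
[330.41390728 208.8410596 ] [304 160] [347 270] {'c': (592.4, 165.0), 'w': 37.0, 'L': 99.8, 'ang': 166.8}
```

View pics/w8.png

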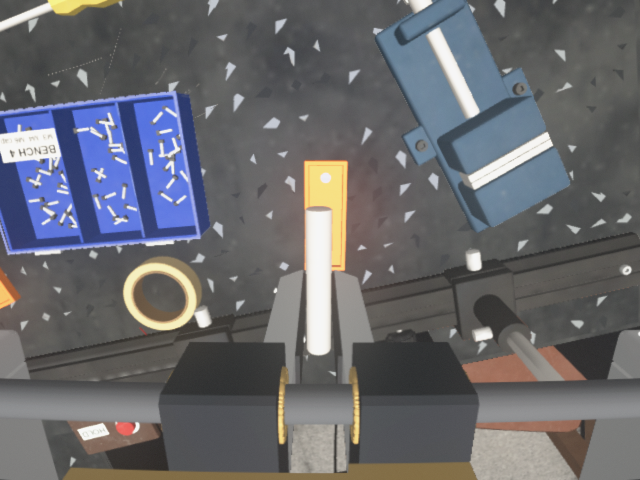

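The medium tray is fully visible at (330,209). Its centre is (0.592, 0.165) and its angle 167°. The held post is at (318,280), in line with it.

```bash
python3 - <<'E'
from station import env
from h import *
go(env.observe(),.5925,.165,.0125,166.8)
E
```

```text
spin 0.2 shift x -0.39 y 0.56 z 15.60 yaw->167
```

{"name": "jog_arm", "arguments": {"hand": [0,0,0,0,0], "translation": [[-0.4,0.55,0],[0,0,5],[0,0,5],[0,0,0],[0,0,0]], "spin": [0,0,0,0,0]}}

```text
t: 19.32
eef_pos: [0.5949, 0.1657, 0.0716]
ee_rot: [3.141, 0.002, 2.915]
wrist_force: [0.1, -0.2, -0.2]
finger_gap: 0.0121
grasp_force: 25.0
```

```bash
python3 - <<'E'
from station import env
from h import *
go(env.observe(),.5925,.165,.0125,166.8)
E
```

```text
spin 0.2 shift x 0.22 y -0.12 z 5.91 yaw->167
```

{"name": "jog_arm", "arguments": {"hand": [0,0,0,0,0.35,0.35,0.35,0.35,0.35,0.35,0.35,0.35], "translation": [[0.2,-0.1,3],[0,0,2.8],[0,0,0],[0,0,0],[0,0,0],[0,0,0],[0,0,-1],[0,0,-4],[0,0,-5],[0,0,-5],[0,0,0],[0,0,0]], "spin": [0,0,0,0,0,0,0,0,0,0,0,0]}}

```text
t: 20.82
eef_pos: [0.5908, 0.1654, 0.1621]
ee_rot: [3.142, 0.0, 2.915]
wrist_force: [0.0, -0.2, -0.1]
finger_gap: 0.0324
grasp_force: 0.0
```

```bash
python3 - <<'E'
from station import env
from h import *
for n in("wrist","scene"):
    c=env.capture(n);print(n)
    for r in find(c,amin=40):
        if (r[0]=="orange" or r[0]=="green" or r[2]["w"]<28): print(*r)
    if n=="wrist":cv2.imwrite("pics/w9.png",c["image"][:,:,::-1])
    else: cv2.imwrite("pics/s9.png",cv2.resize(c["image"][160:420,150:470,::-1],(738,600),interpolation=cv2.INTER_CUBIC))
E
```

```text
wrist
orange (406, 410) {'c': (809.7, 207.2), 'w': 10.7, 'L': 88.0, 'ang': 170.1}
orange (230, 409) {'c': (767.7, 33.9), 'w': 14.1, 'L': 93.7, 'ang': 160.7}
orange (3, 293) {'c': (599.4, -143.2), 'w': 9.0, 'L': 21.5, 'ang': 153.2}
orange (319, 213) {'c': (592.2, 164.8), 'w': 37.5, 'L': 99.8, 'ang': 166.7}
orange (58, 5) {'c': (383.0, 5.6), 'w': 4.8, 'L': 26.7, 'ang': 86.9}
grey (85, 433) {'c': (772.6, -135.8), 'w': 20.7, 'L': 35.1, 'ang': 92.1}
grey (340, 377) {'c': (760.3, 147.9), 'w': 15.4, 'L': 31.2, 'ang': 77.0}
grey (575, 322) {'c': (752.5, 384.3), 'w': 8.3, 'L': 13.4, 'ang': 41.7}
grey (232, 304) {'c': (657.4, 66.1), 'w': 6.0, 'L': 14.0, 'ang': 123.0}
grey (599, 299) {'c': (732.5, 407.9), 'w': 6.6, 'L': 12.5, 'ang': 130.1}
grey (203, 283) {'c': (632.7, 46.6), 'w': 5.4, 'L': 14.7, 'ang': 3.0}
grey (332, 280) {'c': (656.2, 163.5), 'w': 8.7, 'L': 15.0, 'ang': 117.3}
grey (190, 258) {'c': (604.3, 41.7), 'w': 8.7, 'L': 13.5, 'ang': 77.3}
grey (470, 258) {'c': (662.4, 289.2), 'w': 14.8, 'L': 24.0, 'ang': 179.7}
grey (519, 242) {'c': (657.8, 334.6), 'w': 7.2, 'L': 12.8, 'ang': 140.3}

[... 3372 characters left out ...]
'w': 26.9, 'L': 94.7, 'ang': 178.2}
grey (334, 259) {'c': (576.7, -173.8), 'w': 11.0, 'L': 55.5, 'ang': 13.1}
grey (360, 194) {'c': (774.9, -98.9), 'w': 19.0, 'L': 34.6, 'ang': 91.7}
grey (145, 197) {'c': (449.2, 287.0), 'w': 22.0, 'L': 55.8, 'ang': 57.0}
grey (225, 186) {'c': (595.5, 169.4), 'w': 14.2, 'L': 73.8, 'ang': 167.0}
grey (385, 185) {'c': (841.1, -128.8), 'w': 19.0, 'L': 89.9, 'ang': 24.7}
grey (161, 180) {'c': (514.3, 307.2), 'w': 18.6, 'L': 72.0, 'ang': 18.1}
grey (375, 184) {'c': (825.6, -105.4), 'w': 23.0, 'L': 124.5, 'ang': 27.5}
grey (175, 153) {'c': (603.3, 361.9), 'w': 23.6, 'L': 75.5, 'ang': 106.9}
green (290, 307) {'c': (425.3, -182.2), 'w': 13.5, 'L': 41.1, 'ang': 15.6}
```

View pics/w9.png

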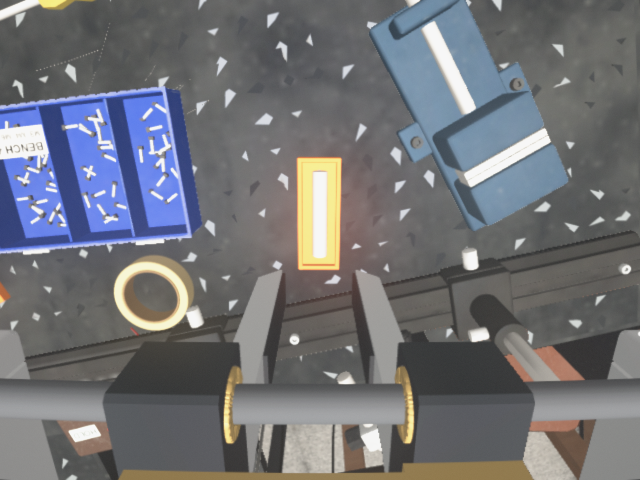

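View pics/s9.png

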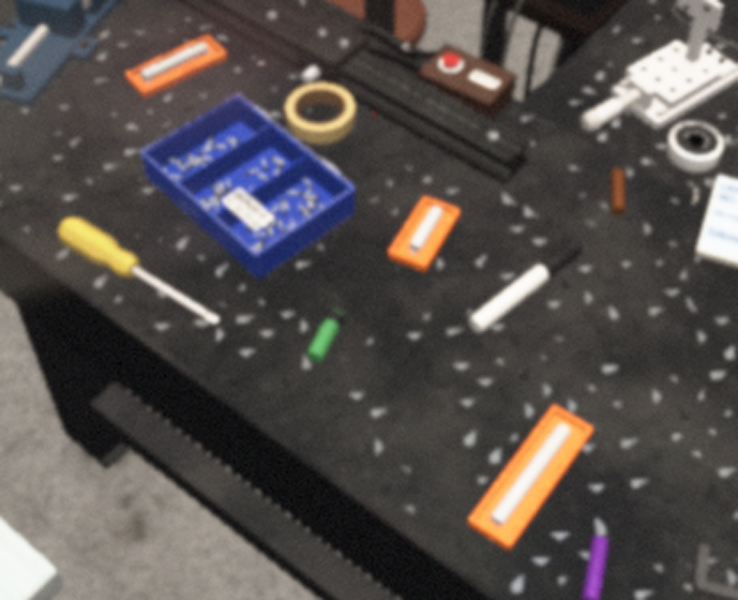

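The wrist view shows the medium post centred in its tray at (319,214). The scene crop shows all three posts in their trays at (178,62), (427,228) and (532,472), with the pen and cell unmoved.

```bash
python3 -c "
from station import env
print(env.close_job())"
```

```text
the job is handed in; nothing more can be done
None
```

I put all three posts in their matching trays, left the pen and battery unmoved, and handed the job in at about 21 s. The last pictures show each post inside its rim and within about 3 mm of its tray's middle, but no verdict came back.

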